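# Peel the top paint tray off a stuck stack and hold it out

## Robot

A 7-joint arm with a two-finger parallel gripper is mounted at the origin on the work surface. World frame = base frame: x ahead of the robot, y to its left, z up, the work surface at z = 0. Lengths are in m, angles in degrees, forces in N, time in s.
With the tool pointing down it reaches from about 0.425 to 0.875 m from the base axis. Payload 4.7 kg.
Tool frame: the origin (TCP) lies at the very end of the fingers, on their centre line; the grasp point (between the pads) lies 19 mm behind it; z points along the fingers, y is the line along which they close (so a half turn about z gives the same grasp; the last joint's range is limited). The gripper opens to 87 mm and grips with 3 to 60 N. Pads are 19 mm wide; open, the fingers measure 117 mm over their backs; the gripper's body (75 mm by 190 mm) begins 51 mm behind the grasp point.
Start: joints at [68.761, 18.392, -4.016, 83.108, 1.295, 78.541, -3.26], TCP at [0.244, -0.602, 0.223] pointing down, gripper open.
Joint ranges: [-163.93, 163.93], [-17.29, 119.83], [-79.2, 71.16], [3.27, 140.29], [-89.18, 269.18], [5.43, 117.66], [-154.24, 154.24]. Speed limits (degrees/s): [147.25, 147.25, 180, 180, 180, 180, 180].

## Interface

Orientations are given as [roll, pitch, yaw] about the fixed x, y, z axes, in that order (R = Rz(yaw) Ry(pitch) Rx(roll)).
In Python, from cell import telemetry, cams, env gives the robot as it stands.
- The arm moves only by the tool arm_command, never from a script. Its argument "series" is text: rows parted by semicolons, each of 5 numbers parted by spaces: the shift along the tool's x, y, z in mm, then the turn about the tool's z in rad, then the closure in counts, from 0 (fully open) to 255 (shut). A call has 1 to 20 rows; each row shifts and turns the commanded pose from where the row before left it, along the tool's axes as they then stand; what a row does not reach is not made up. A row lasts 1/12 s, in which the tool goes at most 41.7 mm and 7.16 degrees, less where a joint would pass 70% of its speed; a pose out of reach is approached as far as the arm can. A call is refused whole if a number of a shift passes 41.7 or a number of a turn 0.125, either way. A call with a gripper value outside its range is refused whole. The fingers move at their own pace and stop on an object; "squeeze" is the grip in N (left out, the last holds). Time passes only in rows, so rows that do not move let the fingers close. It gives the time, the measured TCP pose, the force, the opening and the grip force at its end, in the units of the state.
- telemetry.get_obs(): the state, without advancing time (a new reading comes with each control period).
- cams.read_camera(name): name is "scene" or "top"; returns the picture (420x560x3 uint8, blue, green, red); there is no depth.
- cams.calibration(name): a dict with "K" (3x3 intrinsics, pixels), "origin" and "rotation" of the camera in the world. Camera axes: x right, y down, z forward; pixel columns grow to the right and rows downward; lengths in m; the calibration is good to about 2 mm. A picture is of the moment at which its call begins. calibration takes no time and is no camera call.
- env.sign_off(): hands the job in; it is judged then, once.
The state is a dict: "time_s": time; "qpos": joint angles; "joint_velocities": joint speeds; "effort": joint torques, N m; "tool_pos": TCP position; "tool_rot": TCP orientation; "force": force on the tool from outside, world axes, zero at the start; "wrist_torque": the same for the moment, N m; "grip_width": finger opening in m; "grasp_force": force on a finger pad.
Only numpy, scipy, OpenCV 4.12 (cv2) and the standard library are available. Lean on these libraries where they do the work, as an engineer would, in place of code of your own. Each camera call takes 0.05 s, during which the arm holds its last target. There are 200 camera calls.

## Task

The nested paint trays have stuck together: peel off the yellow top tray by first lifting just one of its corners some 3 cm while the opposite corner stays seated in the stack, without dragging, lifting or tipping the trays below and without disturbing the bottle, jar or brush. The plastic is thin, so grip it gently, with no more than about 20 N. Then carry it over the green mat and finish while still holding it out there: level, centred over the mat, about 15 cm above the table and touching nothing else.

Things in the scene. Friction and masses are not known exactly. Their poses are not given: they have to be found in the camera images.
- tray_mid (a point): centre (half-way up) of the loose yellow top tray: formed plastic, open on top, 240 x 160 x 50 mm, 3 mm floor, about 120 g; axes: x along its length, y along its width, z up. Each corner is cut off at 45 degrees (35 mm off each side) by a straight wall 49 mm long whose faces look along +-45 or +-135 degrees from x. Seated, this point is 140 mm above the table
- corner_a (a point): top of the yellow tray's rim, middle of the +x +y cut corner, on the rim's centre line: (99, 59, 25) mm from tray_mid, 165 mm above the table when seated; axes as tray_mid. The rim is a vertical band 10 mm thick, 20 mm high, flat inside and outside, all round the tray: pinch it here, one finger inside the tray, one outside
- corner_b (a point): the same at the +x -y corner (99, -59, 25). Inside, a ledge juts 6 mm in from the rim's inner face 18 mm below the rim top, so the fingertips must stay higher than that. The rim of the next tray down starts 23 mm below the top, flush with this one outside: deeper fingers would take hold of that tray too
- corner_c (a point): the same at the -x -y corner (-99, -59, 25), opposite corner_a. Each corner of the tray is clamped by the springy corner wall of the tray below with 1 to 2 N of drag, which is gone once that corner has risen 10 mm; a seated tray has 3 mm between its rim and the next
- corner_d (a point): the same at the -x +y corner (-99, 59, 25), opposite corner_b
- stack: the five trays below (white, blue, green; same outline), caked together, standing loose on the table as one piece, 1.4 kg, 142 mm high, rims 23 mm apart; origin at the centre of the underside, axes as those of the yellow tray seated in it. Pulling the whole yellow tray up level takes about 7 N, lifting one corner about 4
- mat: green mat fixed to the table, 320 x 240 x 3 mm, long side along x; origin at the centre of its underside
- bottle: bystander: white glue bottle with a black spout, 68 mm across, 158 mm high, loose; origin at the centre of its underside
- jar: bystander: small paint jar with a blue lid, 56 mm across, 60 mm high, loose; origin at the centre of its underside
- brush: bystander: wide flat brush lying on the table, 180 mm long, 44 mm wide, 16 mm high, loose; its bristles point to its +x; origin on its underside in the metal band, 65 mm from the bristle end

How it is judged (in metres and radians):
On the way, in this order (a step that is already met when the one before it is completed fails the run):
1. one corner of the yellow tray is lifted at least 20 mm while the opposite corner is still down in the stack (less than 8 mm up) (((z of corner_a in the frame of stack above 0.185 m and z of corner_c in the frame of stack below 0.173 m) or (z of corner_b in the frame of stack above 0.185 m and z of corner_d in the frame of stack below 0.173 m) or (z of corner_c in the frame of stack above 0.185 m and z of corner_a in the frame of stack below 0.173 m) or (z of corner_d in the frame of stack above 0.185 m and z of corner_b in the frame of stack below 0.173 m))), for 0.15 s.
2. the yellow tray is right out of the stack (contact force between tray and stack below 0.05 N and z of tray_mid in the frame of stack above 0.185 m), for 0.2 s.
At the end, for the whole second after the job is handed in: The yellow tray is held in the fingers alone, still, upright and level within 0.22 rad, its centre 100 to 220 mm above the table and within 60 mm of the mat's centre sideways; the stack stands within 15 mm of where it was, the bystanders too (20 mm) (contact force between the fingers and tray above 1 N and contact force between tray and stack below 0.05 N and contact force between tray and bottle below 0.05 N and contact force between tray and jar below 0.05 N and height (world z) of tray_mid between 0.1 and 0.22 m and horizontal distance between tray_mid and mat below 0.06 m and angle between tray_mid's own z axis and vertical below 0.22 rad and linear speed of tray below 0.03 m/s and distance of stack from where it was at the start of the episode below 0.015 m and angle between stack's own z axis and vertical below 0.05 rad and distance of each of bottle, jar, brush from where it was at the start of the episode below 0.02 m); the arm keeps its last pose, push and grip.
It fails at once if the tray is squeezed too hard: more than 50 N in all on the two pads (a grip of 25 N) (contact force between the fingers and tray above 50 N).
It fails at once if the trays below are dragged, lifted or tipped (distance of stack from where it was at the start of the episode above 0.02 m or angle between stack's own z axis and vertical above 0.08 rad).
It fails at once if the bottle is knocked or pushed away (distance of bottle from where it was at the start of the episode above 0.02 m or angle between bottle's own z axis and vertical above 0.2 rad).
It fails at once if the jar is knocked or pushed away (distance of jar from where it was at the start of the episode above 0.02 m or angle between jar's own z axis and vertical above 0.2 rad).
It fails at once if the brush is knocked or pushed away (distance of brush from where it was at the start of the episode above 0.02 m or angle between brush's own z axis and vertical above 0.2 rad).
It also fails if it takes over 48 s, if anything falls off the work surface, if the arm or the gripper's body presses on something with over 40 N, if the wrist force passes 120 N, or if a joint passes its speed limit or range.

## Working session

There is one attempt and no reset: what is moved stays moved. The work goes in short steps, Python scripts to look and compute and a tool call to move; the robot and the scene stay as the last step left them, time stands still between calls to the robot, and variables do not carry over. Pictures are saved under pics/ and viewed, at most 10 in all, crops included, and the job is handed in when it is done.

Besides the shell and the picture viewer there is one more tool, called after ">>>" in YAML: its name, and indented under it one key for each argument. arm_command: Moves the arm, as the interface text tells. Its arguments: {"type":"object","properties":{"series":{"type":"string"},"squeeze":{"type":"number"}},"required":["series"]}

```bash
mkdir -p pics
python3 - <<'E'
from cell import telemetry,cams,env
import cv2
for n in("scene","top"):
    cv2.imwrite(f"pics/{n}0.png",cams.read_camera(n)); print(cams.calibration(n))
print(telemetry.get_obs())
E
```

```text
{'K': array([[449.75313299,   0.        , 280.83368497],
       [  0.        , 449.75313299, 213.18340384],
       [  0.        ,   0.        ,   1.        ]]), 'origin': array([ 1.14282691, -0.4009291 ,  0.73079734]), 'rotation': array([-131.25177589,    1.20903785,   55.61873909])}
{'K': array([[464.11430869,   0.        , 277.10508332],
       [  0.        , 464.11430869, 222.57439789],
       [  0.        ,   0.        ,   1.        ]]), 'origin': array([ 0.53579515, -0.0018499 ,  1.05410264]), 'rotation': array([-176.83523794,   -1.75238252,  -88.96692454])}
{'time_s': 0.1, 'qpos': array([68.76033447, 18.43719738, -4.01581873, 83.16712231,  1.29685322,
       78.54027042, -3.26096723]), 'joint_velocities': array([-0.01795575, -0.10126626, -0.00199796, -0.19679527,  0.0688858 ,
       -0.02320176,  0.04432206]), 'effort': array([-2.91784008e-04, -4.92569876e+01, -4.05812524e-01, -3.13400960e+01,
       -6.40010834e-02,  3.94056458e-02,  4.39889789e-05]), 'tool_pos': array([ 0.24375841, -0.60203868,  0.22155081]), 'tool_rot': array([-1.79900745e+02,  7.07665330e-03,  2.20489240e+01]), 'force': array([-0.1048494 ,  0.03500888, -0.53962036]), 'wrist_torque': array([-0.0622798 , -0.02332351, -0.03159144]), 'grasp_force': 0.0, 'grip_width': 0.08685959641661731}
```

View pics/scene0.png

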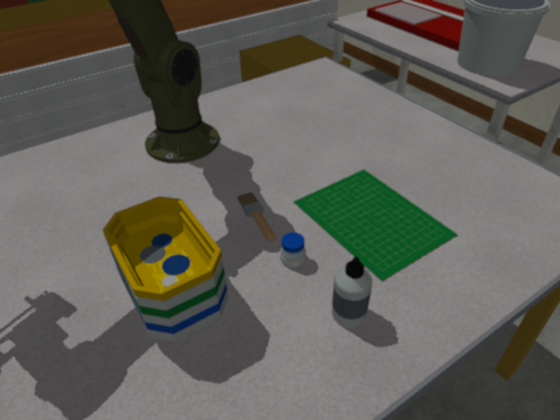

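View pics/top0.png

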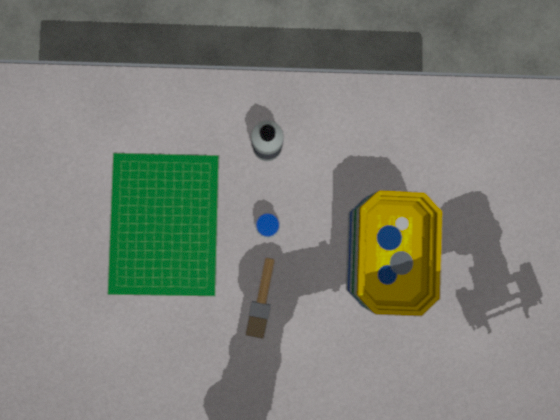

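The top view shows the yellow tray at about (400,253), with its long side running down the picture. The mat is at (163,224), the bottle at (267,137), the jar at (267,225) and the brush at (260,305). The scene view agrees.

```bash
cat > h.py <<'E'
import numpy as np,cv2
from scipy.spatial.transform import Rotation as R
from cell import telemetry,cams,env
def cast(n,uv,z):
    c=cams.calibration(n);uv=np.atleast_2d(np.asarray(uv,float))
    d=np.c_[uv,np.ones(len(uv))]@np.linalg.inv(c["K"]).T@R.from_euler('xyz',c["rotation"],degrees=True).as_matrix().T
    o=c["origin"]; return o+d*((z-o[2])/d[:,2])[:,None]
def proj(n,P):
    c=cams.calibration(n);q=(np.atleast_2d(P)-c["origin"])@R.from_euler('xyz',c["rotation"],degrees=True).as_matrix()@c["K"].T
    return q[:,:2]/q[:,2:]
def mask(im,lo,hi):
    m=cv2.inRange(cv2.cvtColor(im,cv2.COLOR_BGR2HSV),lo,hi)
    cs,_=cv2.findContours(m,cv2.RETR_EXTERNAL,cv2.CHAIN_APPROX_NONE)
    return max(cs,key=cv2.contourArea)[:,0,:]
Y=((18,120,60),(35,255,255));G=((50,120,40),(75,255,255))
def rect(P):
    (c,s,a)=cv2.minAreaRect(P[:,:2].astype(np.float32)*1000); return np.round(c,1),np.round(s,1),round(a,2)
E
python3 - <<'E'
from h import *
im=cv2.imread("pics/top0.png")
print("mat",rect(cast("top",mask(im,*G),.003)))
y=cv2.convexHull(mask(im,*Y))[:,0,:]
P=cast("top",y,.165);print("tray",rect(P))
q=cv2.approxPolyDP((P[:,:2]*1000).astype(np.float32),8,True)[:,0];print(q)
s=cv2.imread("pics/scene0.png");y2=cv2.convexHull(mask(s,*Y))[:,0,:]
print(cv2.approxPolyDP((cast("scene",y2,.165)[:,:2]*1000).astype(np.float32),8,True)[:,0])
print("bottle,jar",cast("top",(267,132),.158),cast("top",(268,225),.06))
c=s[195:340,90:240];cv2.imwrite("pics/crop.png",cv2.resize(c,None,fx=4,fy=4))
E
```

```text
mat (array([587.1, 223.2]), array([235.9, 316.6]), 89.95)
tray (array([ 533.2, -264.7]), array([163. , 238.4]), 88.38)
[[ 652.6448  -224.75993]
 [ 650.57635 -309.01553]
 [ 612.35754 -348.2884 ]
 [ 448.28537 -342.1581 ]
 [ 413.51486 -307.22745]
 [ 416.08722 -218.4375 ]
 [ 451.60022 -181.61159]
 [ 616.8     -186.02498]]
[[ 418.62994 -218.84879]
 [ 455.8001  -183.53215]
 [ 619.8095  -187.03046]
 [ 668.9138  -228.74045]
 [ 667.0913  -312.87277]
 [ 628.92413 -346.13242]
 [ 449.8942  -340.59512]
 [ 416.91156 -304.6382 ]]
bottle,jar [[ 0.76272393 -0.00541595  0.158     ]] [[ 0.58573245 -0.01183195  0.06      ]]
```

>>> arm_command:
  series: "0 0 -25 0 0;0 0 -25 0 0;28.3 -12.1 0 0 0;28.3 -12.1 0 0 0;28.3 -12.1 0 0 0;28.3 -12.1 0 0 0;28.3 -12.1 0 0 0;28.3 -12.1 0 0 0;28.3 -12.1 0 0 0;28.3 -12.1 0 0 0;28.3 -12.1 0 0 0;28.3 -12.1 0 0 0;28.3 -12.1 0 0 0;28.3 -12.1 0 0 0;28.3 -12.1 0 0 0;28.3 -12.1 0 0 0;28.3 -12.1 0 0 0;28.3 -12.1 0 0 0;28.3 -12.1 0 0 0;28.3 -12.1 0 0 0"
  squeeze: 15

```text
time_s: 1.77
tool_pos: [0.635, -0.2083, 0.2719]
tool_rot: [-180.0, 0.0, 22.0]
force: [0.4, -0.7, 0.0]
grip_width: 0.0869
grasp_force: 0.0
```

>>> arm_command:
  series: "0 0 0 -0.1214 0;0 0 0 -0.1214 0;0 0 0 -0.1214 0;0 0 0 -0.1214 0;0 0 0 -0.1214 0;0 0 0 -0.1214 0;0 0 0 -0.1214 0;0 0 0 -0.1214 0;0 0 0 -0.1214 0;0 0 0 -0.1214 0;0 0 0 -0.1214 0;0 0 0 -0.1214 0;0 0 0 -0.1214 0;0 0 0 -0.1214 0;0 0 0 -0.1214 0;0 0 0 -0.1214 0;0 0 0 0 0;0 0 0 0 0"

```text
time_s: 3.27
tool_pos: [0.6341, -0.2095, 0.272]
tool_rot: [-180.0, -0.0, 133.1]
force: [0.4, 0.4, 0.6]
grip_width: 0.0871
grasp_force: 0.0
```

Run:
```python
from h import *
o=telemetry.get_obs();print({k:np.round(o[k],4) for k in("time_s","qpos","tool_pos","tool_rot","force","wrist_torque")})
s=cams.read_camera("scene");P=proj("scene",o["tool_pos"])[0];print(P, proj("scene",[.6336,-.2088,.165]),proj("scene",[.5304,-.265,.165]))
x,y=int(P[0]),int(P[1]);c=s[150:340,90:300];cv2.imwrite("pics/s1.png",cv2.resize(c,None,fx=3,fy=3,interpolation=cv2.INTER_CUBIC))
```

```text
{'time_s': np.float64(3.2667), 'qpos': array([ 43.3062,  23.8828, -38.2998,  74.7519,  14.5449,  86.2593,
        49.6322]), 'tool_pos': array([ 0.6341, -0.2095,  0.272 ]), 'tool_rot': array([-1.799846e+02, -4.890000e-02,  1.331421e+02]), 'force': array([0.4252, 0.4466, 0.6409]), 'wrist_torque': array([ 0.0375, -0.1867,  0.0282])}
[204.16427375 212.41633132] [[212.68282444 259.00345119]] [[158.35099177 238.10879426]]
```

View pics/s1.png

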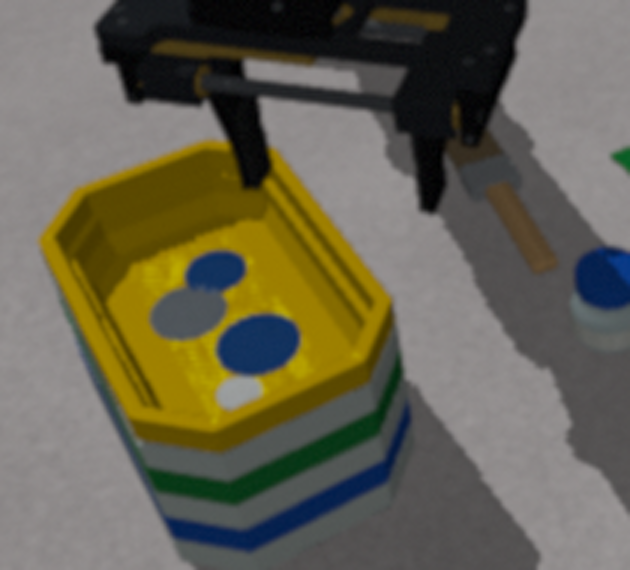

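The corner I want is at about crop (370,330), which matches its projected point, and the fingers straddle it. I'll descend and close gently.

>>> arm_command:
  series: "0 0 15 0 0;0 0 15 0 0;0 0 15 0 0;0 0 15 0 0;0 0 15 0 0;0 0 15 0 0;0 0 15 0 0;0 0 8 0 0;0 0 4 0 60;0 0 4 0 100;0 0 0 0 120;0 0 0 0 140;0 0 0 0 160;0 0 0 0 180;0 0 0 0 190;0 0 0 0 190"
  squeeze: 4

```text
time_s: 4.65
tool_pos: [0.6345, -0.2095, 0.152]
tool_rot: [180.0, 0.0, 133.3]
force: [0.2, 0.2, -0.0]
grip_width: 0.0414
grasp_force: 0.0
```

Run:
```python
from h import *
s=cams.read_camera("scene");c=s[150:340,90:300];cv2.imwrite("pics/s2.png",cv2.resize(c,None,fx=3,fy=3,interpolation=cv2.INTER_CUBIC))
```

```text
(no output)
```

View pics/s2.png

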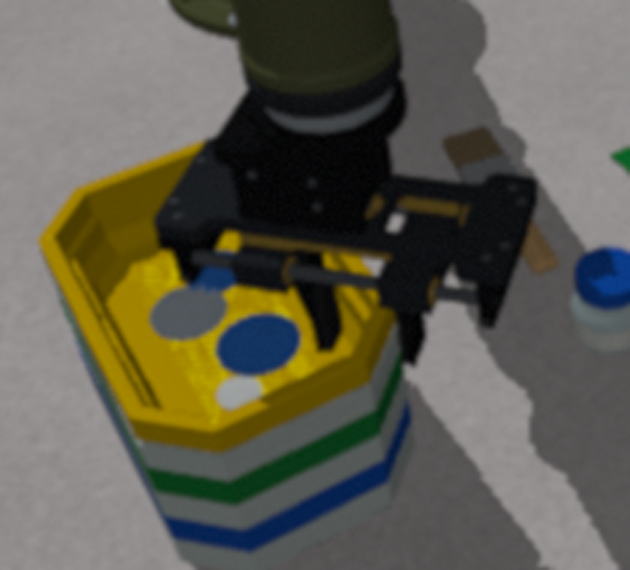

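The fingers are on either side of the corner wall, with the tips at about (330,345) and (412,355) in the crop. I'll close the rest of the way.

>>> arm_command:
  series: "0 0 0 0 200;0 0 0 0 210;0 0 0 0 216;0 0 0 0 222;0 0 0 0 228;0 0 0 0 234;0 0 0 0 240;0 0 0 0 248;0 0 0 0 255;0 0 0 0 255;0 0 0 0 255;0 0 0 0 255"

```text
time_s: 5.7
tool_pos: [0.6347, -0.2091, 0.1516]
tool_rot: [180.0, 0.0, 133.4]
force: [1.1, 1.2, -1.8]
grip_width: 0.0104
grasp_force: 4.0
```

>>> arm_command:
  series: "0 0 0 0 255;0 0 0 0 255;0 0 0 0 255;0 0 0 0 255;0 -0.1 -1.5 0 255;0 -0.1 -1.5 0 255;0 -0.1 -1.5 0 255;0 -0.1 -1.5 0 255;0 -0.1 -1.5 0 255;0 -0.1 -1.5 0 255;0 0 0 0 255"
  squeeze: 18

```text
time_s: 6.62
tool_pos: [0.6334, -0.2101, 0.1607]
tool_rot: [-179.9, -0.0, 133.3]
force: [0.5, 1.8, -2.5]
grip_width: 0.0098
grasp_force: 18.2
```

Run:
```python
from h import *
o=telemetry.get_obs();print(o["force"],o["wrist_torque"],o["grip_width"])
s=cams.read_camera("scene");c=s[150:340,90:300];cv2.imwrite("pics/s3.png",cv2.resize(c,None,fx=3,fy=3,interpolation=cv2.INTER_CUBIC))
```

```text
[ 0.53216353  1.76837997 -2.50803033] [ 0.37403165 -0.45674203  0.08172295] 0.009784345504224402
```

View pics/s3.png

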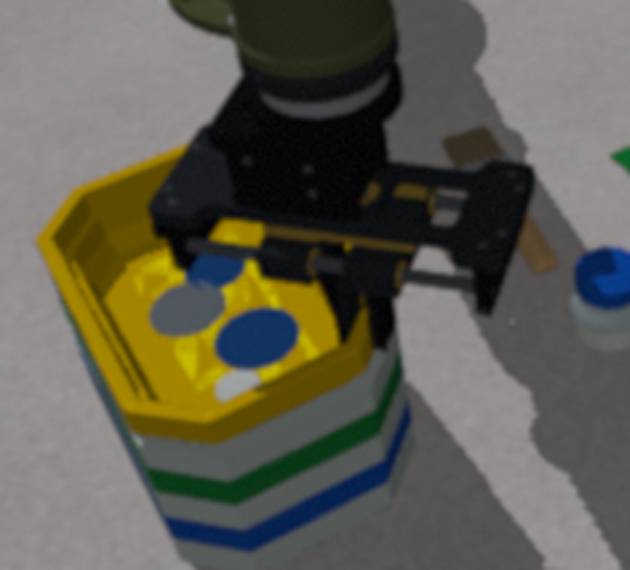

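The corner has risen and the stack hasn't moved: the rim gap is opening on the right, and the far-left corner at (45,240) is unchanged. I'll keep peeling.

>>> arm_command:
  series: "0 -0.1 -1.5 0 255;0 -0.1 -1.5 0 255;0 -0.1 -1.5 0 255;0 -0.1 -1.5 0 255;0 -0.1 -1.5 0 255;0 -0.1 -1.5 0 255;0 -0.1 -1.5 0 255;0 -0.1 -1.5 0 255;0 -0.1 -1.5 0 255;0 -0.1 -1.5 0 255;0 -0.1 -1.5 0 255;0 0 0 0 255;0 0 0 0 255;0 0 0 0 255"

```text
time_s: 7.83
tool_pos: [0.6335, -0.2106, 0.1772]
tool_rot: [180.0, 0.0, 133.3]
force: [2.3, 0.5, -1.6]
grip_width: 0.0107
grasp_force: 18.4
```

Run:
```python
from h import *
o=telemetry.get_obs();print(o["force"],o["wrist_torque"],o["grip_width"])
s=cams.read_camera("scene");c=s[150:340,90:300];cv2.imwrite("pics/s4.png",cv2.resize(c,None,fx=3,fy=3,interpolation=cv2.INTER_CUBIC))
```

```text
[ 2.33955759  0.48179029 -1.56379943] [ 0.22848171 -0.961216   -0.00443741] 0.010713371199280355
```

View pics/s4.png

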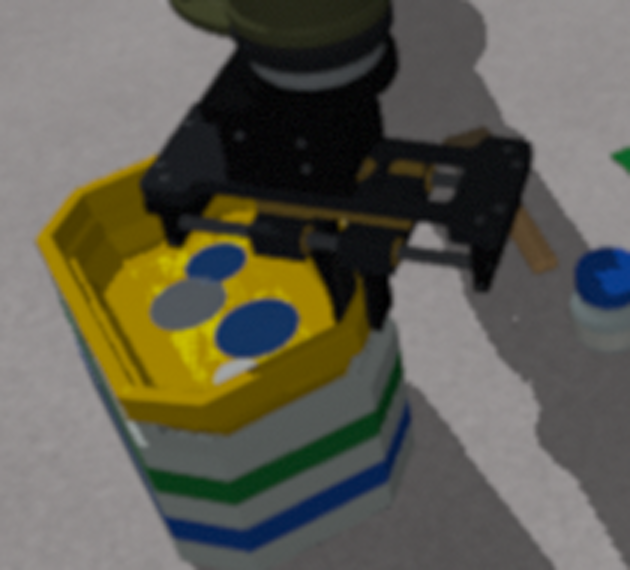

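Corner a is up by roughly 20–25 mm, while the opposite corner at (42,240) is still seated and the stack hasn't moved. I'll add a few mm and hold, then check the height using the vertices next to corner a.

>>> arm_command:
  series: "0 -0.1 -1.2 0 255;0 -0.1 -1.2 0 255;0 -0.1 -1.2 0 255;0 -0.1 -1.2 0 255;0 0 0 0 255;0 0 0 0 255;0 0 0 0 255"
  squeeze: 19

```text
time_s: 8.47
tool_pos: [0.6328, -0.2109, 0.1818]
tool_rot: [-180.0, -0.0, 133.3]
force: [1.7, 0.9, -1.2]
grip_width: 0.0103
grasp_force: 19.5
```

Run:
```python
from h import *
o=telemetry.get_obs();print(o["force"],o["wrist_torque"],o["grip_width"])
s=cams.read_camera("scene");t=cams.read_camera("top")
# predicted rim outer vertices, tray seated vs tilted about c: a +28, b,d +14ish
c0=np.array([.5332,-.265,.165]);u=np.array([.9996,-.028,0]);v=np.array([.028,.9996,0])
V=np.array([[120,45],[85,80],[85,-80],[120,-45],[-85,-80],[-120,-45]])/1000
ax=np.cross([99,59,0],[0,0,1])/np.hypot(99,59)
im=cv2.resize(s[150:340,90:300],None,fx=3.5,fy=3,interpolation=cv2.INTER_CUBIC)
d=np.array([99,59])/np.hypot(99,59)
for col,h in(((0,0,255),.0),((255,0,255),.02),((255,255,0),.03)):
    for p in V:
        z=h*(p@d+.115)/.230
        q=proj("scene",c0+p[0]*u+p[1]*v+[0,0,z])[0]
        cv2.circle(im,(int((q[0]-90)*3.5),int((q[1]-150)*3)),3,col,-1)
cv2.imwrite("pics/s5.png",im)
```

```text
[ 1.70326604  0.91880472 -1.201578  ] [ 0.27417882 -0.85785351  0.0653103 ] 0.010288740401597954
```

View pics/s5.png

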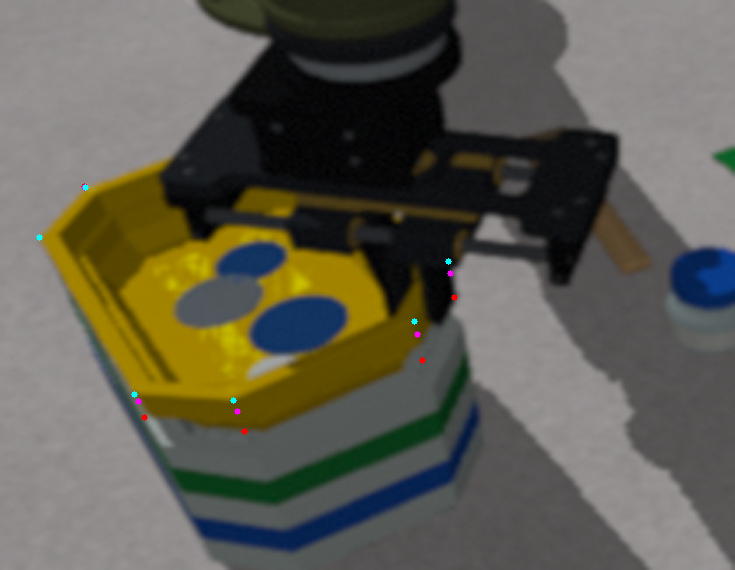

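The rim sits on the "30 mm lifted" markers at corner a (about (415,322) and (134,392)), and corner c (39–85, 187–237) is still seated. Step 1 is met, so I'll lift straight out.

>>> arm_command:
  series: "0 0 -2 0 255;0 0 -2 0 255;0 0 -2 0 255;0 0 -3 0 255;0 0 -3 0 255;0 0 -3 0 255;0 0 -4 0 255;0 0 -4 0 255;0 0 -4 0 255;0 0 -5 0 255;0 0 -5 0 255;0 0 -6 0 255;0 0 -6 0 255;0 0 -6 0 255;0 0 -6 0 255;0 0 -6 0 255;0 0 -6 0 255;0 0 -6 0 255;0 0 -6 0 255;0 0 -6 0 255"
  squeeze: 20

```text
time_s: 10.23
tool_pos: [0.6328, -0.2108, 0.2734]
tool_rot: [-180.0, 0.0, 133.3]
force: [0.1, -0.4, -0.4]
grip_width: 0.0097
grasp_force: 19.9
```

>>> arm_command:
  series: "0 0 -8 0 255;0 0 -8 0 255;0 0 -8 0 255;0 0 -8 0 255;0 0 -8 0 255;0 0 -4 0 255;0 0 0 0 255;0 0 0 0 255;0 0 0 0 255;0 0 0 0 255"

```text
time_s: 11.07
tool_pos: [0.6326, -0.2109, 0.3162]
tool_rot: [-180.0, -0.1, 133.3]
force: [-0.2, 0.2, -1.1]
grip_width: 0.01
grasp_force: 19.9
```

Run:
```python
from h import *
o=telemetry.get_obs();print(o["force"],o["wrist_torque"],o["grip_width"],o["qpos"])
s=cams.read_camera("scene");cv2.imwrite("pics/s6.png",s)
```

```text
[-0.19051313  0.19337473 -1.11882378] [ 0.08092288 -0.25712914  0.0500474 ] 0.009973812786193092 [ 42.90053625  23.32606209 -38.45297961  70.37397682  14.25505604
  91.00044398  50.37800767]
```

View pics/s6.png

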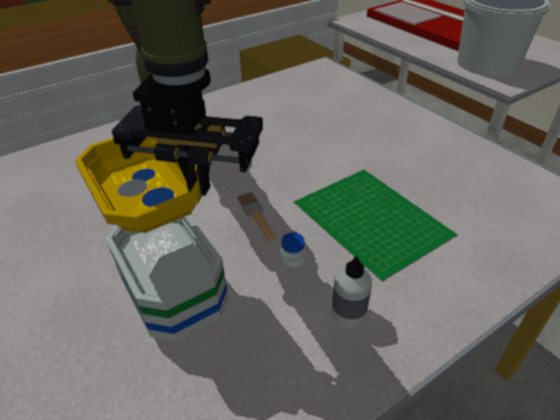

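The tray is free, nearly level and held above an unmoved stack, with the tray at (135,185). Now I'll carry it to the mat.

>>> arm_command:
  series: "2.2 2.6 0 0 255;4.5 5.2 0 0 255;6.7 7.8 0 0 255;9 10.6 0 0 255;9 10.6 0 0 255;9 10.6 0 0 255;9 10.6 0 0 255;9 10.6 0 0 255;9 10.6 0 0 255;9 10.6 0 0 255;9 10.6 0 0 255;9 10.6 0 0 255;9 10.6 0 0 255;9 10.6 0 0 255;9 10.6 0 0 255;9 10.6 0 0 255;9 10.6 0 0 255;9 10.6 0 0 255;9 10.6 0 0 255;9 10.6 0 0 255"

```text
time_s: 12.78
tool_pos: [0.6612, 0.0459, 0.3168]
tool_rot: [-180.0, 0.0, 133.3]
force: [0.5, -0.0, -1.2]
grip_width: 0.0101
grasp_force: 19.9
```

>>> arm_command:
  series: "9 10.6 0 0 255;9 10.6 0 0 255;9 10.6 0 0 255;9 10.6 0 0 255;9 10.6 0 0 255;9 10.6 0 0 255;9 10.6 0 0 255;9 10.6 0 0 255;9 10.6 0 0 255;9 10.6 0 0 255;9 10.6 0 0 255;9 10.6 0 0 255;9 10.6 0 0 255;9 10.6 0 0 255;9 10.6 0 0 255;8 9.6 0 0 255;6 7.2 0 0 255;3.6 4.4 0 0 255;0 0 0 0 255;0 0 0 0 255"

```text
time_s: 14.45
tool_pos: [0.6874, 0.2792, 0.3167]
tool_rot: [-180.0, 0.0, 133.3]
force: [-0.5, -0.2, -0.2]
grip_width: 0.01
grasp_force: 19.9
```

>>> arm_command:
  series: "0 0 3 0 255;0 0 6 0 255;0 0 9 0 255;0 0 10 0 255;0 0 10 0 255;0 0 10 0 255;0 0 10 0 255;0 0 10 0 255;0 0 10 0 255;0 0 10 0 255;0 0 10 0 255;0 0 10 0 255;0 0 10 0 255;0 0 10 0 255;0 0 8 0 255;0 0 6 0 255;0 0 3 0 255;0 0 0 0 255;0 0 0 0 255;0 0 0 0 255"

```text
time_s: 16.12
tool_pos: [0.6877, 0.2795, 0.1726]
tool_rot: [179.9, 0.0, 133.3]
force: [-0.2, 0.6, -0.4]
grip_width: 0.0097
grasp_force: 19.9
```

Run:
```python
from h import *
s=cams.read_camera("scene");t=cams.read_camera("top")
cv2.imwrite("pics/t7.png",np.hstack([s[100:400,60:480],t[100:400,80:450]]))
```

```text
(no output)
```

View pics/t7.png

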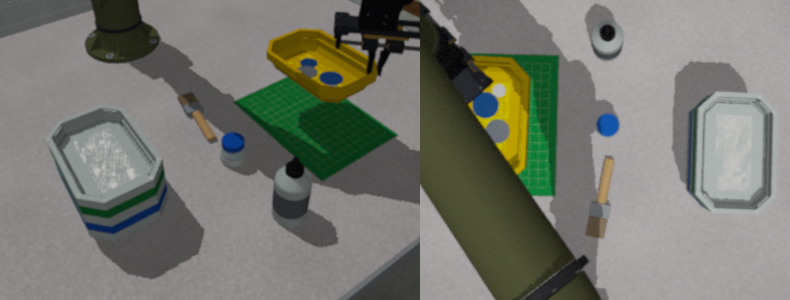

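The tray hangs over the mat and touches nothing, and the bottle, jar, brush and stack are where they were. I'll check tilt and centring numerically.

Run:
```python
from h import *
s=cams.read_camera("scene");t=cams.read_camera("top")
m=mask(s,*Y);mt=mask(t,*Y)
f=lambda m:[m[m[:,0].argmin()].tolist(),m[m[:,1].argmin()].tolist(),m[:,0].max(),m[m[:,1].argmax()].tolist()]
print("scene obs L,T,R,B",f(m),"top R",f(mt))
o=telemetry.get_obs();u=np.array([.9996,-.028,0]);v=np.array([.028,.9996,0]);z=np.array([0,0,1.])
V=np.array([[120,45],[85,80],[-85,80],[-120,45],[-120,-45],[-85,-80],[85,-80],[120,-45]])/1000
d=np.array([99,59])/115.2
for th in(0,.05,.1,.15,.2):
    c=o["tool_pos"]+[0,0,.0135]-.099*u-.059*v
    P=np.array([c+p[0]*u+p[1]*v+z*th*(p@d-.115) for p in V]);print(th,c+z*(-.025-.115*th),f(proj("scene",P).round(0)),f(proj("top",P).round(0)))
st=mask(t[:, 340:],(0,0,120),(180,50,255))
j=[mask(x,(105,150,60),(125,255,255)) for x in (cv2.imread("pics/top0.png")[200:250,250:290],t[200:250,250:290])]
print([k.mean(0) for k in j])
```

```text
scene obs L,T,R,B [[327, 149], [360, 128], np.int32(437), [392, 202]] top R [[127, 204], [132, 156], np.int32(189), [176, 274]]
0 [0.58693545 0.22317957 0.16086275] [[326.0, 147.0], [359.0, 124.0], np.float64(437.0), [405.0, 189.0]] [[96.0, 262.0], [122.0, 153.0], np.float64(188.0), [163.0, 284.0]]
0.05 [0.58693545 0.22317957 0.15511275] [[326.0, 152.0], [359.0, 128.0], np.float64(437.0), [404.0, 190.0]] [[97.0, 262.0], [122.0, 153.0], np.float64(188.0), [164.0, 284.0]]
0.1 [0.58693545 0.22317957 0.14936275] [[326.0, 156.0], [380.0, 131.0], np.float64(437.0), [404.0, 191.0]] [[99.0, 262.0], [122.0, 153.0], np.float64(189.0), [166.0, 283.0]]
0.15 [0.58693545 0.22317957 0.14361275] [[325.0, 160.0], [380.0, 134.0], np.float64(437.0), [378.0, 191.0]] [[100.0, 262.0], [122.0, 153.0], np.float64(189.0), [167.0, 283.0]]
0.2 [0.58693545 0.22317957 0.13786275] [[325.0, 164.0], [379.0, 137.0], np.float64(437.0), [378.0, 193.0]] [[101.0, 262.0], [122.0, 153.0], np.float64(190.0), [168.0, 283.0]]
[array([17.38333333, 24.48333333]), array([17.4       , 24.46666667])]
```

Tilt is about 0.04 rad, and the tray is centred with its middle about 0.156 m up. The jar hasn't moved, so I'll hand in.

```bash
python3 -c "
from cell import env
print(env.sign_off())"
```

```text
the job is handed in; nothing more can be done
None
```

I handed the job in at about 16 s with the yellow tray peeled off corner-first and held at 20 N over the mat: centred, within about 0.04 rad of level, its middle about 156 mm above the table. The stack, bottle, jar and brush look unmoved in the pictures, but the hand-in gave no pass or fail result.

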